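Crack open a hinged casting mould with a wedge and hold it

TASK

The casting in the hinged aluminium mould has set and the side bolts are undone. Pick up the hardwood wedge (the tapered block, not the straight refractory one) and ease its point level into the slot in the front of the mould, pushing gently until the cover just lifts off the base, about 3 mm open at the front edge and no more than 6 mm, because the casting inside is brittle. Finish while still holding the wedge there so that the wedge alone keeps the cover open; keep the gripper off the mould and leave everything else where it is.

Things in the scene. Friction and masses are not known exactly. Their poses are not given: they have to be found in the camera images.
- wedge: Plain waxed hardwood wedge, loose, 35 g, slides easily on the mould: 90 long, 24 mm wide, lying flat side down. Origin: centre of its flat underside; x along its length towards the thin point, y across, z up. Point end at x = +45 mm, 2 mm high; thick heel at x = -45 mm, 27 mm high; the top slopes evenly, 1 in 3.5. Sides upright and parallel.
- wedge_point (a point): Middle of the bottom edge of the wedge's thin end (45 mm ahead of its origin, on the underside). With the wedge flat on the slot's floor, its top meets the shut cover's front edge when the point is 17.5 mm inside the slot; each further 3.5 mm raises that edge 1 mm.
- mould: Hinged aluminium casting mould, stands firm. Origin: on the bench under its centre; x from its slotted front to its hinge at the back, y across, z up. Sole plate 130 x 150 x 6 mm; on it the base half, 100 x 130 mm, front face at x = -50 mm, top at z = 32 mm; on that the cover, 100 x 130 x 22 mm, pouring cup on it to z = 60 mm. Undone bolts hang out at both sides to y = +-105 mm.
- slot_mouth (a point): Middle of the front edge of the floor of the slot, 50 mm in front of the mould's origin, 25 mm above the bench. The slot is cut in the base's top face, under the cover, in the middle of the front: 30 mm wide, 7 mm high (the cover's flat underside is its roof), 46 mm deep along the mould's x, open to the front only.
- cover (a joint): Hinge of the mould's cover at the back of the mould, rad: 0 shut, grows as the front edge rises. The front edge is 105 mm from the hinge, so 0.03 is about 3 mm open and 0.057 is 6 mm. The cover weighs about 0.65 kg and falls shut under its own weight.
- cover_lip (a point): Middle of the lower front edge of the cover, above the slot's mouth; 32 mm above the bench when shut.
- ceramic_block: Straight yellow refractory block, 30 x 68 x 26 mm, no taper; not to be used. Origin: centre of its underside; its length along y.
- third_hand: Bystander: soldering third hand, round black cast base with tweezers on a post, 64 x 136 x 64 mm. Origin: on the bench under its middle.
- vial: Bystander: white plastic vial with a cap, 30 mm across, 62 mm high. Origin: centre of its underside.
- tweezers: Bystander: flat copper tweezers lying down, 10 x 172 x 8 mm, length along y. Origin: centre of the underside.
- charcoal: Bystander: broken dark brown slab, 34 x 40 x 12 mm. Origin: centre of the underside.
- tube: Bystander: short brass tube lying down, 75 mm long along x, 25 mm across. Origin: under its middle.
Not all that is in view belongs to the job. Leave any purple or turquoise look-alike of the wedge alone.

How it is judged (in metres and radians):
On the way, in this order (a step that is already met when the one before it is completed fails the run):
1. the wedge is held clear of the bench in the gripper (height (world z) of each of wedge, wedge_point above 0.012 m and contact force between the fingers and wedge above 1 N), for 0.2 s.
2. the wedge's point is inside the slot while the cover is still shut (y of wedge_point in the frame of mould between -0.012 and 0.012 m and z of wedge_point in the frame of mould between 0.02 and 0.032 m and x of wedge_point in the frame of mould above -0.047 m and value of joint cover below 0.008 rad), for 0.1 s.
At the end, for the whole second after the job is handed in: The cover rests open 1.5 to 6.3 mm at its front edge (0.014 to 0.060 rad) on the wedge, which lies level (within 0.15 rad), point 15 mm or more inside the slot, still gripped by the fingers (over 2 N); the robot does not touch the mould; bystanders are within 30 mm of where they stood (value of joint cover between 0.014 and 0.06 rad and velocity of joint cover below 0.05 rad/s and x of wedge_point in the frame of mould above -0.035 m and y of wedge_point in the frame of mould between -0.012 and 0.012 m and z of wedge_point in the frame of mould between 0.02 and 0.032 m and contact force between wedge and mould above 0.5 N and contact force between the fingers and wedge above 2 N and contact force between the arm and mould below 1 N and linear speed of wedge below 0.02 m/s and angle between wedge's own z axis and vertical below 0.15 rad and distance of each of ceramic_block, third_hand, vial, tweezers, charcoal, tube from where it was at the start of the episode below 0.03 m); the arm keeps its last pose, push and grip.
It fails at once if the wedge is forced: more than 20 N between wedge and mould (contact force between wedge and mould above 20 N).
It fails at once if the cover is opened by more than 8 mm at its front edge (0.076 rad) (value of joint cover above 0.076 rad).
It fails at once if the gripper or arm pushes on the mould (over 5 N) (contact force between the arm and mould above 5 N).
It fails at once if a bystander is knocked or carried off (moved over 30 mm) (distance of any of ceramic_block, third_hand, vial, tweezers, charcoal, tube from where it was at the start of the episode above 0.03 m).
It also fails if it takes over 45 s, if anything falls off the work surface, if the arm or the gripper's body presses on something with over 40 N, if the wrist force passes 120 N, or if a joint passes its speed limit or range.

ROBOT

A 7-joint arm with a two-finger parallel gripper is mounted at the origin on a cart in front of the work surface, level with it; the furniture and walls round the work are solid. World frame = base frame: x ahead of the robot, y to its left, z up, the work surface at z = 0. Lengths are in mm, angles in rad, forces in N, time in s.
With the tool pointing down it reaches from about 425 to 875 mm from the base axis. Payload 9.9 kg.
Tool frame: the origin (TCP) lies midway between the tips of the shut fingers; the grasp point (between the pads) lies 19 mm behind it (robot.hold_point_z is the distance from the TCP to the grasp point, in mm); z points along the fingers, x is the direction in which the jaws open and shut, and the axes are right-handed (so a half turn about z gives the same grasp; the last joint's range is limited). The gripper opens to 85 mm and grips with 20 to 120 N. Pads are 22 mm wide; open, the fingers measure 114 mm over their backs; the gripper's body (76 mm by 85 mm) begins 54 mm behind the grasp point. The pads swing forward as they close: fully open they stand 13 mm farther back than shut.
Start: joints at [1.139, 0.576, 0.025, 1.437, -0.015, 1.129, -0.057], TCP at [230.065, -634.586, 231.289] pointing down, gripper open.
Joint ranges: [-2.76, 2.76], [-0.34, 2.15], [-1.52, 1.57], [0.19, 2.46], [-1.09, 4.23], [0.17, 1.99], [-2.82, 2.82]. Speed limits (rad/s): [2.22, 2.22, 3.01, 3.01, 3.14, 3.14, 3.14].

INTERFACE

Orientations are given as a unit quaternion [w, x, y, z].
In Python, from cell import robot gives the robot as it stands. Calls block until the motion is done:
- robot.move_pose(position, orientation): joint-space move of the TCP to a pose.
- robot.servo_line(position, speed=150, rot=None, contact_N=None): straight line of the TCP; rot=None keeps the orientation; speed is the mean speed in mm/s. With contact_N (N) it stops when the force on the tool has changed by that much, and returns True; else False.
- robot.set_joints(angles): joint-space move.
- robot.gripper_open() and robot.grasp(newtons=None): open the fingers fully, or close them until they stop; newtons is the grip in N (None keeps the last).
- robot.hold(seconds).
- robot.ik(position, orientation): joint angles nearest the present ones, or None.
- robot.get_obs(): the state.
- robot.capture(name): name is "scene" or "top"; returns the picture (400x640x3 uint8, blue, green, red); there is no depth.
- robot.get_calibration(name): a dict with "K" (3x3 intrinsics, pixels), "dist" ([k1, k2, p1, p2, k3] as OpenCV has them; the pictures are not rectified), "R" (3x3) and "t" (3): a world point X has camera coordinates R X + t. Camera axes: x right, y down, z forward; pixel columns grow to the right and rows downward; lengths in mm; the calibration is good to about 2 mm. A picture is of the moment at which its call begins. get_calibration takes no time and is no camera call.
A pose or a line that the arm cannot do raises robot.MotionError and nothing moves.
- robot.sign_off(): hands the job in, once; it reports no verdict.
The state is a dict: "t": time; "joint_positions": joint angles; "qvel": joint speeds; "tau": joint torques, N m; "eef_pos": TCP position; "eef_rot": TCP orientation; "wrist_force": force on the tool from outside, world axes, zero at the start; "ft_torque": the same for the moment, N m; "grip_width": opening from 0.0 (shut) to 1.0 (fully open).
Only numpy, scipy, OpenCV 4.12 (cv2) and the standard library are available. Lean on these libraries where they do the work, as an engineer would, in place of code of your own. Each camera call takes 0.05 s, during which the arm holds its last target.

## Working session

There is one attempt and no reset: what is moved stays moved. The work goes in short steps, each a Python script; the robot and the scene stay as the last script left them, time stands still between calls to the robot, and variables do not carry over. Pictures are saved under pics/ and viewed, and the job is handed in when it is done.

```bash
ls; mkdir -p pics
python3 - <<'E'
from cell import robot
import cv2
o=robot.get_obs(); print(o['t'],o['eef_pos'],o['eef_rot'],o['grip_width'],robot.hold_point_z)
for n in('scene','top'):
    im=robot.capture(n); cv2.imwrite(f'pics/{n}0.png',im)
    c=robot.get_calibration(n); print(n,c)
E
```

```text
pics
0.0 [ 229.90743619 -634.14179613  230.46305255] [-4.56292138e-04  8.18786935e-01 -5.74096913e-01 -6.93630574e-04] 1.000841551477555 18.700000000000003
scene {'K': array([[473.11313285,   0.        , 315.62179081],
       [  0.        , 473.11313285, 206.20440687],
       [  0.        ,   0.        ,   1.        ]]), 'dist': array([-0.05391941,  0.        ,  0.        ,  0.        ,  0.        ]), 'R': array([[ 0.50228756, -0.86452488,  0.01743355],
       [-0.36374509, -0.22954017, -0.90277396],
       [ 0.78447225,  0.44711076, -0.42976186]]), 't': array([-366.01335749,  193.30093134, 1132.28302638])}
top {'K': array([[440.9875038 ,   0.        , 316.5890702 ],
       [  0.        , 440.9875038 , 199.45040666],
       [  0.        ,   0.        ,   1.        ]]), 'dist': array([0.01100929, 0.        , 0.        , 0.        , 0.        ]), 'R': array([[ 0.02303691, -0.99962572, -0.01475506],
       [-0.98708833, -0.02040293, -0.15887213],
       [ 0.15851162,  0.01822447, -0.98718891]]), 't': array([-142.5396938 ,  493.31111756, 1129.26202459])}
```

View pics/scene0.png

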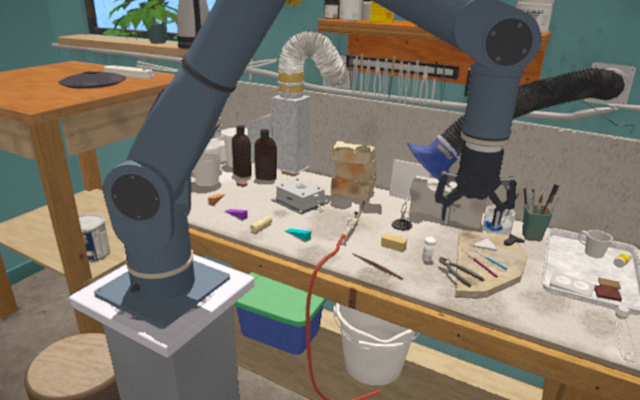

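View pics/top0.png

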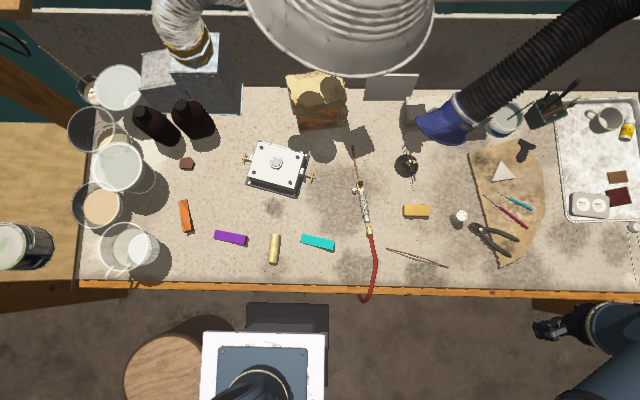

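Candidates for the wedge in the top view are orange-brown (185,216), purple (230,238), turquoise (318,242) and the straight yellow block (416,211). The orange-brown one fits because it is tapered and wood-coloured. I'll confirm it in an enlarged crop.

Run:
```python
import cv2,numpy as np
t=cv2.imread('pics/top0.png');s=cv2.imread('pics/scene0.png')
a=cv2.resize(t[130:265,150:350],None,fx=4,fy=4,interpolation=cv2.INTER_CUBIC)
b=cv2.resize(s[165:245,190:330],(798,456),interpolation=cv2.INTER_CUBIC)
cv2.imwrite('pics/c1.png',a);cv2.imwrite('pics/c2.png',b)
```

```text
(no output)
```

View pics/c1.png

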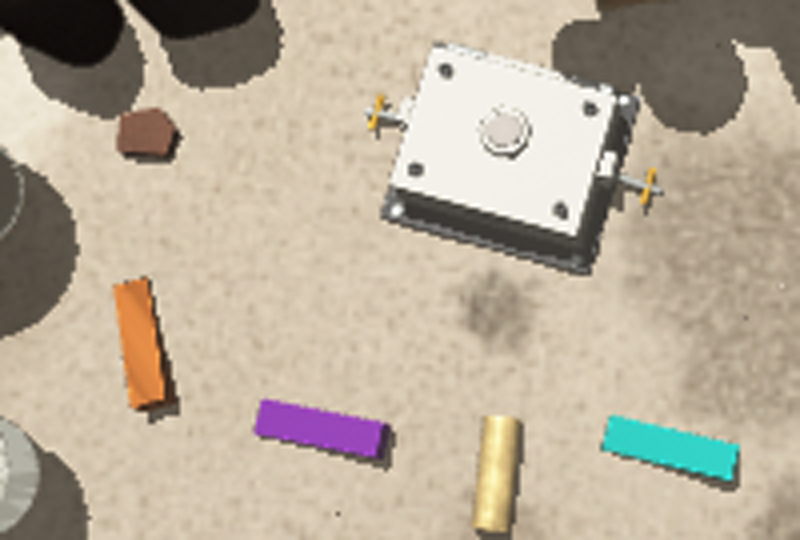

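View pics/c2.png

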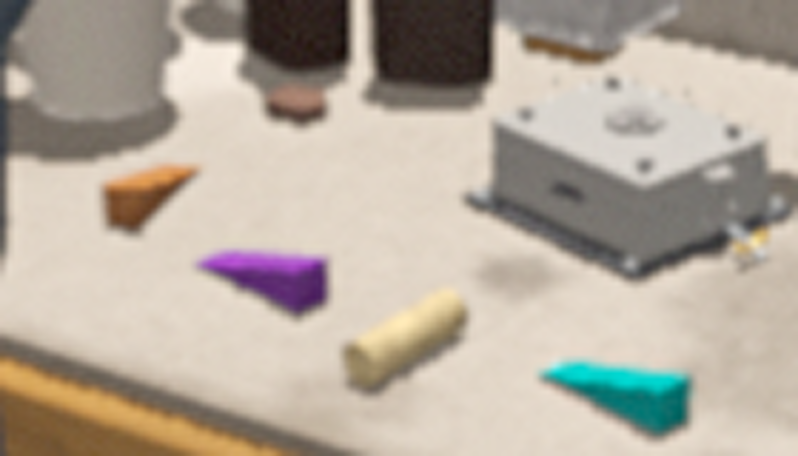

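The crops confirm it. The orange-brown wedge at top (185,216) is tapered with its point away from the robot. The purple and turquoise ones are look-alikes. The mould's front, with the slot, faces the robot. Next I'll measure positions.

```bash
cat > h.py <<'E'
import cv2,numpy as np
from cell import robot
def cast(n,px,z):
    c=robot.get_calibration(n);R,t=np.array(c['R']),np.array(c['t'])
    u=cv2.undistortPoints(np.float64(px).reshape(-1,1,2),c['K'],c['dist']).reshape(-1,2)
    d=np.c_[u,np.ones(len(u))]@R; C=-R.T@t
    return C+d*((z-C[2])/d[:,2])[:,None]
def proj(n,X):
    c=robot.get_calibration(n)
    return cv2.projectPoints(np.float64(X).reshape(-1,1,3),cv2.Rodrigues(c['R'])[0],c['t'],c['K'],c['dist'])[0].reshape(-1,2)
E
python3 - <<'E'
from h import *
for n in('top','scene'):
    im=cv2.imread(f'pics/{n}0.png');hsv=cv2.cvtColor(im,cv2.COLOR_BGR2HSV)
    c=robot.get_calibration(n);print(n,'C',-c['R'].T@c['t'])
    x0,x1,y0,y1=(170,205,195,240) if n=='top' else (200,235,190,208)
    m=cv2.inRange(hsv,(4,130,60),(18,255,255)); k=np.zeros_like(m);k[y0:y1,x0:x1]=m[y0:y1,x0:x1]
    cs=cv2.findContours(k,cv2.RETR_EXTERNAL,cv2.CHAIN_APPROX_NONE)[0];ct=max(cs,key=cv2.contourArea)
    print(n,cv2.contourArea(ct),cv2.minAreaRect(ct),cv2.approxPolyDP(ct,1.5,True).reshape(-1,2).tolist())
    if n=='top':
        w=cv2.inRange(hsv,(0,0,205),(180,40,255));k=np.zeros_like(w);k[138:192,240:312]=w[138:192,240:312]
        k=cv2.morphologyEx(k,cv2.MORPH_OPEN,np.ones((5,5)))
        cs=cv2.findContours(k,cv2.RETR_EXTERNAL,cv2.CHAIN_APPROX_NONE)[0];ct=max(cs,key=cv2.contourArea)
        P=cast(n,ct.reshape(-1,2),54)[:,:2].astype(np.float32)
        r=cv2.minAreaRect(P);print('mould',r);print(cv2.boxPoints(r)); b=cv2.boxPoints(r)
        v=im.copy();cv2.drawContours(v,[ct],-1,(0,0,255),1)
        for q in proj(n,np.c_[b,[54]*4]): cv2.circle(v,tuple(int(a) for a in q),1,(0,255,0),-1)
        cv2.imwrite('pics/m1.png',cv2.resize(v[130:265,150:350],None,fx=4,fy=4,interpolation=cv2.INTER_NEAREST))
    else: cv2.imwrite('pics/m2.png',cv2.resize(im[185:213,200:240],None,fx=18,fy=18,interpolation=cv2.INTER_NEAREST))
E
```

```text
top C [ 311.22417031 -153.00155012 1191.06514712]
top 260.5 ((184.5384521484375, 215.6923065185547), (32.163047790527344, 10.198039054870605), 78.69007110595703) [[186, 199], [179, 201], [182, 229], [183, 231], [190, 231], [192, 227]]
mould ((589.758544921875, -17.287673950195312), (136.23239135742188, 104.84500122070312), 75.44991302490234)
[[521.9048   -70.04937 ]
 [623.3872   -96.38918 ]
 [657.6123    35.474022]
 [556.1299    61.813835]]
scene C [-634.08839129 -778.31325628  667.50001264]
scene 62.0 ((214.50001525878906, 197.5), (7.071067810058594, 14.142135620117188), 45.0) [[222, 195], [210, 197], [209, 202], [213, 204]]
```

View pics/m1.png

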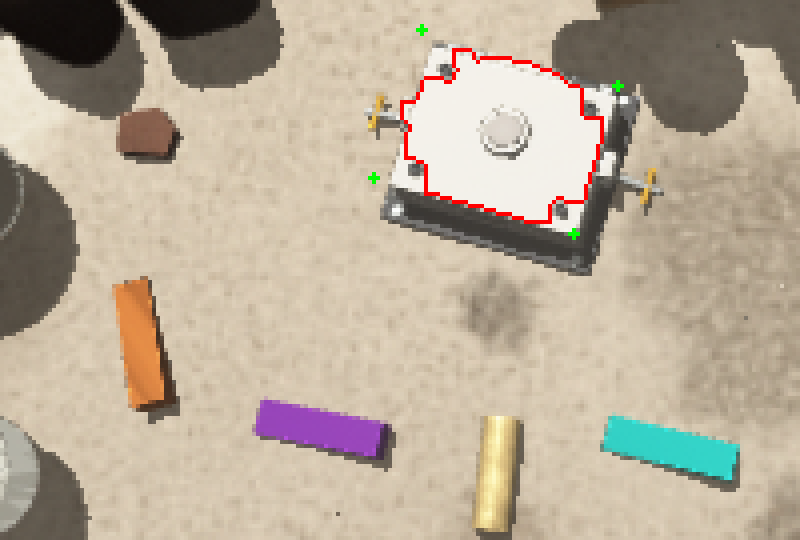

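View pics/m2.png

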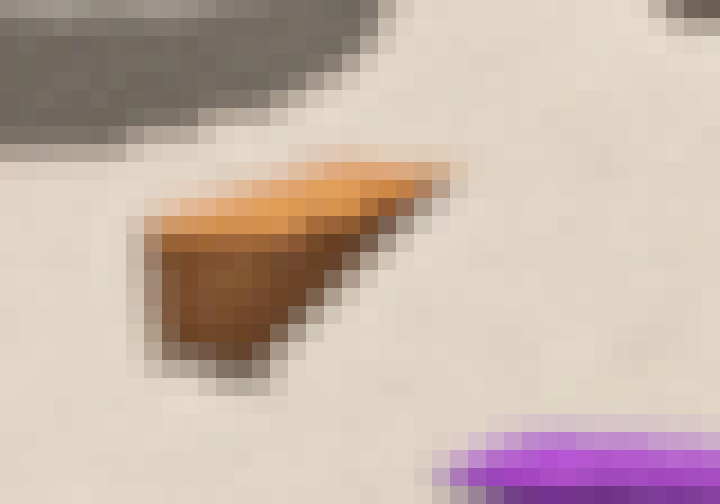

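The white-region mask lost its corners and picked up the bolts, so its rectangle is wrong. I'll fit each edge from gradient profiles instead, for both the cover and the wedge.

```bash
cat >> h.py <<'E'
from scipy.ndimage import map_coordinates,gaussian_filter1d
def edge(img,p,q,half=3.5,trim=.12,n=40):
    """subpixel line fit near segment p-q (strongest gradient across), returns point,dir,resid"""
    p,q=np.float64(p),np.float64(q);d=(q-p)/np.linalg.norm(q-p);nn=np.array([-d[1],d[0]])
    s=np.arange(-half,half+.01,.1);pts=[]
    for f in np.linspace(trim,1-trim,n):
        c=p+f*(q-p);X=c+s[:,None]*nn
        g=0
        for ch in range(3):
            v=map_coordinates(img[:,:,ch].astype(float),[X[:,1],X[:,0]],order=1)
            g=g+np.gradient(gaussian_filter1d(v,5))**2
        i=np.argmax(g);w=g[max(0,i-8):i+9];pts.append(c+nn*(w@s[max(0,i-8):i+9]/w.sum()))
    pts=np.array(pts);L=cv2.fitLine(pts.astype(np.float32),cv2.DIST_HUBER,0,.01,.01).ravel()
    r=(pts-L[2:])@np.array([-L[1],L[0]])
    return L[2:],L[:2],np.median(abs(r))
def meet(a,b):
    k=np.linalg.solve(np.c_[a[1],-b[1]],b[0]-a[0]);return a[0]+k[0]*a[1]
def quad(img,cs,**k):
    E=[edge(img,cs[i],cs[(i+1)%4],**k) for i in range(4)]
    return np.array([meet(E[i-1],E[i]) for i in range(4)]),[round(float(e[2]),2) for e in E]
E
python3 - <<'E'
from h import *
im=cv2.imread('pics/top0.png')
f=lambda a:[(x/4+150-.4,y/4+130-.4) for x,y in a]
Q,r=quad(im,f([(391,187),(577,236),(620,96),(436,44)]),half=2.5);print('cover px',Q.round(1).tolist(),r)  # FL FR BR BL
W=cast('top',Q,54)[:,:2];print(W.round(1).tolist())
print('lens',[np.linalg.norm(W[i]-W[(i+1)%4]).round(1) for i in range(4)],'ang',[np.degrees(np.arctan2(*(W[(i+1)%4]-W[i])[::-1])).round(1) for i in range(4)],'ctr',W.mean(0).round(1))
# wedge: thin L, thin R, heel R, heel L
Q2,r2=quad(im,f([(113,285),(150,278),(167,400),(132,409)]),half=2,trim=.2);print('wedge px',Q2.round(1).tolist(),r2)
for z in([2,2,27,27],[1,1,0,0]):
    V=np.vstack([cast('top',q[None],h) for q,h in zip(Q2,z)])[:,:2];print(z,V.round(1).tolist(),[np.linalg.norm(V[i]-V[(i+1)%4]).round(1) for i in range(4)])
v=cv2.resize(im[190:240,170:210],None,fx=12,fy=12,interpolation=cv2.INTER_CUBIC);cv2.imwrite('pics/w1.png',v)
E
```

```text
cover px [[247.0, 175.60000610351562], [293.3999938964844, 188.5], [303.79998779296875, 153.39999389648438], [258.6000061035156, 138.5]] [0.15, 0.14, 0.63, 0.19]
[[553.7, 53.2], [521.7, -70.4], [617.1, -95.3], [655.8, 27.0]]
lens [np.float64(127.6), np.float64(98.6), np.float64(128.3), np.float64(105.4)] ang [np.float64(-104.5), np.float64(-14.6), np.float64(72.4), np.float64(165.6)] ctr [587.1 -21.4]
wedge px [[177.8000030517578, 200.89999389648438], [189.10000610351562, 197.8000030517578], [190.0, 228.0], [182.39999389648438, 234.39999389648438]] [0.16, 0.28, 0.41, 0.05]
[2, 2, 27, 27] [[490.2, 249.1], [499.5, 218.6], [414.4, 202.8], [396.9, 221.7]] [np.float64(31.9), np.float64(86.6), np.float64(25.7), np.float64(97.2)]
[1, 1, 0, 0] [[490.4, 249.5], [499.7, 218.9], [416.8, 211.1], [398.9, 230.4]] [np.float64(31.9), np.float64(83.3), np.float64(26.3), np.float64(93.4)]
```

View pics/w1.png

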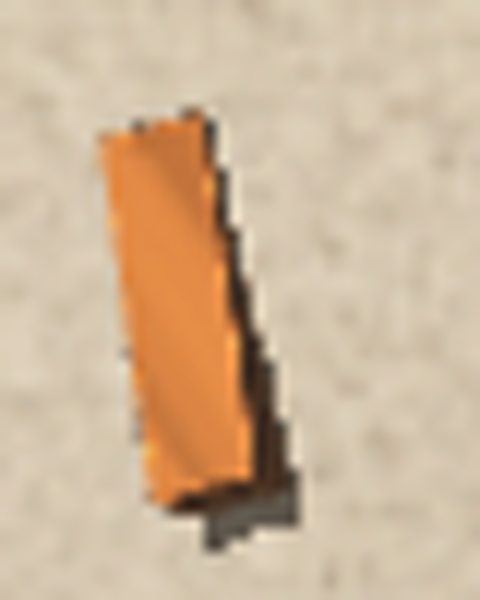

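Run:
```python
from h import *
im=cv2.imread('pics/top0.png').astype(np.float32)
g=lambda a:[(x/12+170-.46,y/12+190-.46) for x,y in a]
# orange-ness channel restricted to bright orange top
hsv=cv2.cvtColor(im.astype(np.uint8),cv2.COLOR_BGR2HSV)
m=((im[:,:,2]-im[:,:,0])).clip(0,160); m=np.dstack([m]*3)
q0=g([(102,137),(205,115),(252,480),(155,500)])
Q,r=quad(m,q0,half=1.8,trim=.15);print(Q.round(1).tolist(),r,np.round(q0,1).tolist())
for nm,q in(('fit',Q),('eye',np.array(q0))):
    V=np.vstack([cast('top',a[None],h) for a,h in zip(q,[2,2,27,27])])[:,:2]
    tip=V[:2].mean(0);heel=V[2:].mean(0);d=tip-heel
    print(nm,V.round(1).tolist(),[np.linalg.norm(V[i]-V[(i+1)%4]).round(1) for i in range(4)],'tip',tip,'heel',heel,'yaw',np.degrees(np.arctan2(d[1],d[0])),'ctr',(tip+heel)/2)
```

```text
[[177.6999969482422, 200.89999389648438], [186.60000610351562, 199.0], [190.6999969482422, 228.8000030517578], [182.3000030517578, 231.6999969482422]] [0.13, 0.17, 0.1, 0.09] [[178.0, 201.0], [186.6, 199.1], [190.5, 229.5], [182.5, 231.2]]
fit [[490.1, 249.3], [496.1, 225.3], [412.2, 200.8], [404.3, 222.6]] [np.float64(24.8), np.float64(87.4), np.float64(23.3), np.float64(89.9)] tip [493.12784812 237.31097336] heel [408.24459583 211.70112563] yaw 16.78891572838094 ctr [450.68622197 224.5060495 ]
eye [[490.1, 248.4], [495.7, 225.2], [410.4, 201.1], [405.5, 222.3]] [np.float64(23.9), np.float64(88.7), np.float64(21.7), np.float64(88.6)] tip [492.91121784 236.79700592] heel [407.93165278 211.66826562] yaw 16.473123778994808 ctr [450.42143531 224.23263577]
```

```bash
cat >> h.py <<'E'
def down(yaw_deg_x):
    a=np.radians(yaw_deg_x)/2;return [0,float(np.cos(a)),float(np.sin(a)),0]
WC=np.array([450.6,224.4]);WY=16.6
MY=-14.5;FM=np.array([537.7,-8.6])
u=lambda d:np.array([np.cos(np.radians(d)),np.sin(np.radians(d))])
E
python3 - <<'E'
from h import *
for s in(-90,90):
  for nm,p in(('grasp',[*(WC-25*u(WY)),4]),('above',[*(WC-25*u(WY)),150])):
    j=robot.ik(p,down(WY+s));print(s,nm,None if j is None else np.round(j,2))
  for e in(-60,28):
    p=[*(FM-(70-e)*u(MY)),29];j=robot.ik(p,down(MY+s));print(s,'ins',e,np.round(p,1),None if j is None else np.round(j,2))
for p in([170,-470,260],[500,-100,260],[350,-350,260]):
    for y in(-70,-90):
        j=robot.ik(p,down(y));print(p,y,None if j is None else np.round(j,2))
E
```

```text
-90 grasp [-0.53  0.64 -0.05  2.17  0.1   0.33 -1.95]
-90 above [-0.15  0.43 -0.58  2.03  0.34  0.77 -2.21]
-90 ins -60 [411.8  23.9  29. ] [-0.19  0.55  0.03  2.33 -0.07  0.27 -1.93]
-90 ins 28 [497.    1.9  29. ] [-0.15  0.61  0.08  2.12 -0.12  0.41 -1.8 ]
90 grasp [-0.36  0.65 -0.31  2.17  0.51  0.39  0.77]
90 above [ 0.22  0.64 -1.23  2.02  0.73  1.01  0.49]
90 ins -60 [411.8  23.9  29. ] [ 0.09  0.56 -0.38  2.32  0.6   0.35  0.51]
90 ins 28 [497.    1.9  29. ] [ 0.25  0.65 -0.53  2.1   0.62  0.55  0.59]
[170, -470, 260] -70 [ 1.11  0.29  0.02  1.85 -0.01  1.01 -0.08]
[170, -470, 260] -90 [ 1.04  0.29  0.11  1.85 -0.04  1.01 -0.4 ]
[500, -100, 260] -70 [ 0.25  0.31 -0.19  1.82  0.07  1.02 -1.19]
[500, -100, 260] -90 [ 0.19  0.3  -0.11  1.82  0.04  1.02 -1.51]
[350, -350, 260] -70 [ 0.71  0.28 -0.02  1.86  0.01  1.01 -0.54]
[350, -350, 260] -90 [ 0.64  0.28  0.07  1.86 -0.02  1.   -0.85]
```

Run:
```python
from h import *
q=down(WY-90)
robot.servo_line([170,-470,260],speed=250)
robot.move_pose([400,-300,260],down(-75))
robot.move_pose([490,-50,250],down(-75))
g=WC-25*u(WY)
robot.move_pose([*g,150],q)
robot.servo_line([*g,60],speed=150)
o=robot.get_obs();print(o['t'],o['eef_pos'],o['joint_positions'].round(2),o['wrist_force'])
for n in('top','scene'):cv2.imwrite(f'pics/{n}1.png',robot.capture(n))
t=cv2.imread('pics/top1.png')[150:270,110:270];s=cv2.imread('pics/scene1.png')[120:240,160:320]
cv2.imwrite('pics/v1.png',cv2.resize(np.hstack([t,s]),None,fx=2.5,fy=2.5,interpolation=cv2.INTER_CUBIC))
```

```text
4.9667 [427.44712939 213.98986725  59.18677155] [-0.4   0.54 -0.23  2.13  0.26  0.49 -2.12] [ 3.14797372 -6.11401449 -3.97269921]
```

View pics/v1.png

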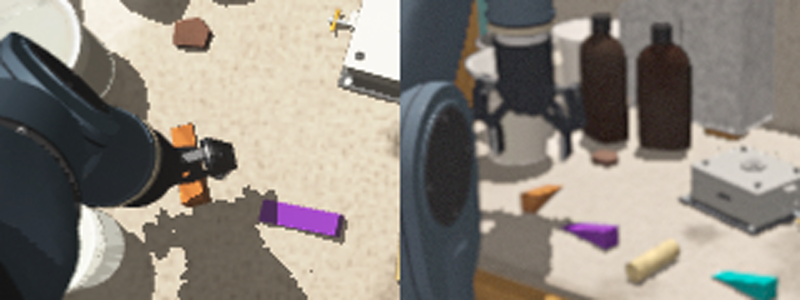

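The view shows the open jaws straddling the orange wedge at crop (190,165), with the beakers clear. Descending to grip.

Run:
```python
from h import *
g=WC-25*u(WY)
c=robot.servo_line([*g,4.5],speed=60,contact_N=12)
o=robot.get_obs();print('contact',c,o['eef_pos'],o['wrist_force'])
robot.grasp(50)
o=robot.get_obs();print(o['t'],o['grip_width'],o['wrist_force'])
p=o['eef_pos'];robot.servo_line([p[0],p[1],75],speed=80)
o=robot.get_obs();print(o['t'],o['eef_pos'],o['grip_width'],o['wrist_force'])
```

```text
contact False [426.76484289 217.36440237   4.72797765] [ 0.32227814 -0.14344945  0.4702807 ]
6.7333 0.2702441261070423 [-0.23482862 -0.13201764  5.5863338 ]
7.7667 [426.53371692 217.113661    74.63960937] 0.267781840441198 [-0.2133031   0.66133239 -1.10709067]
```

Run:
```python
from h import *
q=down(MY-90)
p=FM-(70+22)*u(MY)
robot.move_pose([*p,95],q)
robot.servo_line([*p,31],speed=100)
robot.hold(.3)
o=robot.get_obs();print(o['t'],p,o['eef_pos'],o['eef_rot'],o['joint_positions'].round(2),o['grip_width'],o['wrist_force'])
for n in('top','scene'):cv2.imwrite(f'pics/{n}2.png',robot.capture(n))
t=cv2.imread('pics/top2.png')[130:230,220:320];s=cv2.imread('pics/scene2.png')[150:230,240:340]
cv2.imwrite('pics/v2.png',cv2.resize(t,None,fx=6,fy=6,interpolation=cv2.INTER_CUBIC))
cv2.imwrite('pics/v3.png',cv2.resize(s,None,fx=7,fy=7,interpolation=cv2.INTER_CUBIC))
```

```text
9.6917 [448.63041709  14.43496037] [448.88585383  14.39959583  31.4190243 ] [ 3.57847497e-04 -6.12159763e-01  7.90733991e-01 -2.25856497e-04] [-0.07  0.57 -0.1   2.23  0.16  0.35 -2.13] 0.27250113225540873 [ 0.70743334  0.17572342 -0.28490377]
```

View pics/v2.png

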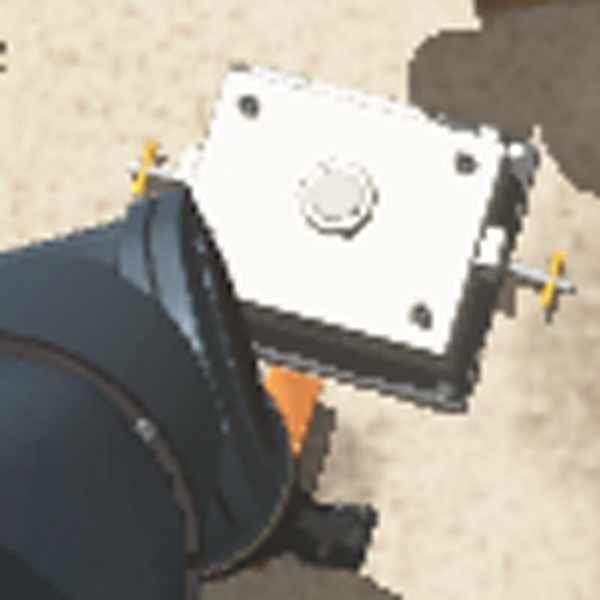

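View pics/v3.png

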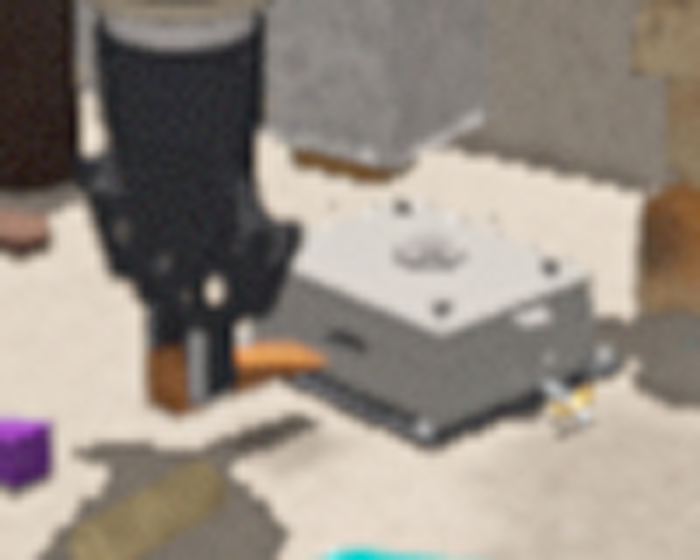

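Scene crop: the wedge is held level, with its tip at crop (325,358) and the dark slot at crop (347,340). I'll compare both with their projected positions.

Run:
```python
from h import *
tcp=np.array([448.9,14.4,31.4]);U=np.r_[u(MY),0];V=np.r_[u(MY+90),0]
tip=tcp+70*U; tip[2]=31.4-4.7
S=np.r_[FM,25]
for n in('top','scene'):
    im=cv2.imread(f'pics/{n}2.png')
    ts=[tip+12*V+[0,0,2],tip-12*V+[0,0,2],tip-12*V,tip+12*V]
    ss=[S+15*V,S-15*V,S-15*V+[0,0,7],S+15*V+[0,0,7]]
    P=proj(n,ts);Q=proj(n,ss);print(n,P.round(1).tolist(),Q.round(1).tolist())
    x0,y0,w,h=(255,180,32,24) if n=='top' else (270,185,36,27)
    v=cv2.resize(im[y0:y0+h,x0:x0+w],None,fx=20,fy=20,interpolation=cv2.INTER_CUBIC)
    for pts,c in((P,(255,0,0)),(Q,(0,0,255))):
        cv2.polylines(v,[np.int32((pts-[x0,y0]+.5)*20)],True,c,1)
    cv2.imwrite(f'pics/ov_{n}.png',v)
```

```text
top [[264.6, 190.4], [273.2, 192.7], [273.2, 192.9], [264.7, 190.5]] [[266.1, 182.7], [276.7, 185.6], [276.4, 185.1], [265.7, 182.2]]
scene [[281.1, 198.9], [286.1, 201.2], [286.1, 201.8], [281.1, 199.5]] [[285.5, 197.8], [291.7, 200.6], [291.7, 198.6], [285.5, 195.8]]
```

View pics/ov_scene.png

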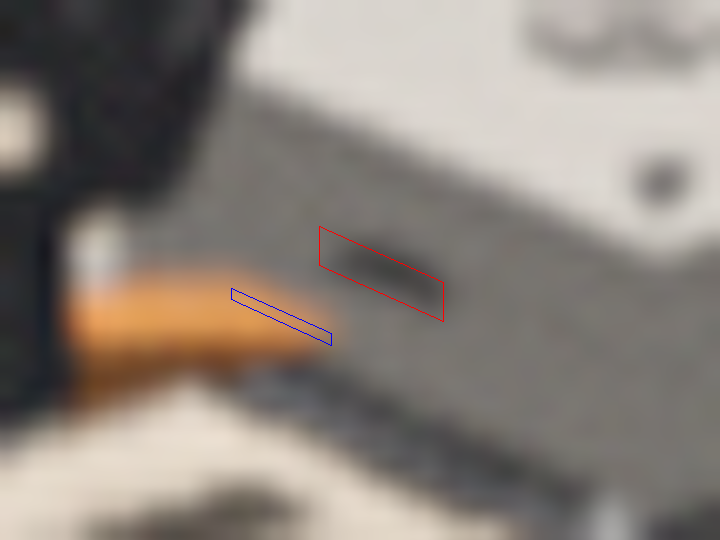

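View pics/ov_top.png

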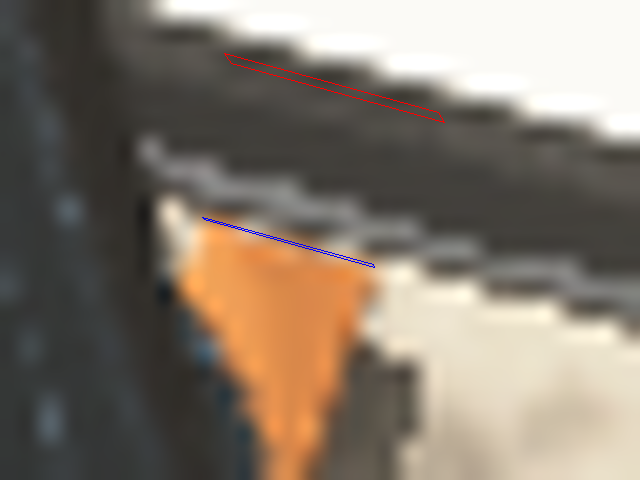

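Projections agree with the image to about 1 mm. The tip is at (286,201.5), and the slot's right end and height match. Inserting now.

Run:
```python
from h import *
at=lambda e,z:[*(FM-(70-e)*u(MY)),z]
o=robot.get_obs();f0=o['wrist_force'];print('f0',f0.round(2))
c=robot.servo_line(at(10,31.2),speed=25,contact_N=5);robot.hold(.2)
o=robot.get_obs();print(c,o['t'],o['eef_pos'].round(2),at(10,31.2),(o['wrist_force']-f0).round(2))
if not c:
    c=robot.servo_line(at(10,26.5),speed=6,contact_N=2.5);robot.hold(.2)
    o=robot.get_obs();print('floor',c,o['t'],o['eef_pos'].round(2),(o['wrist_force']-f0).round(2),o['ft_torque'].round(3))
s=robot.capture('scene');cv2.imwrite('pics/scene3.png',s)
cv2.imwrite('pics/v4.png',cv2.resize(s[170:225,255:335],None,fx=9,fy=9,interpolation=cv2.INTER_CUBIC))
```

```text
f0 [-0.04 -0.73 -0.83]
False 11.425 [479.55   6.45  31.21] [np.float64(479.61114157731356), np.float64(6.422800243266487), 31.2] [-0.44  1.2   1.19]
floor True 12.075 [479.6    6.41  29.22] [ 1.04 -0.08  6.55] [-0.095 -0.329  0.   ]
```

View pics/v4.png

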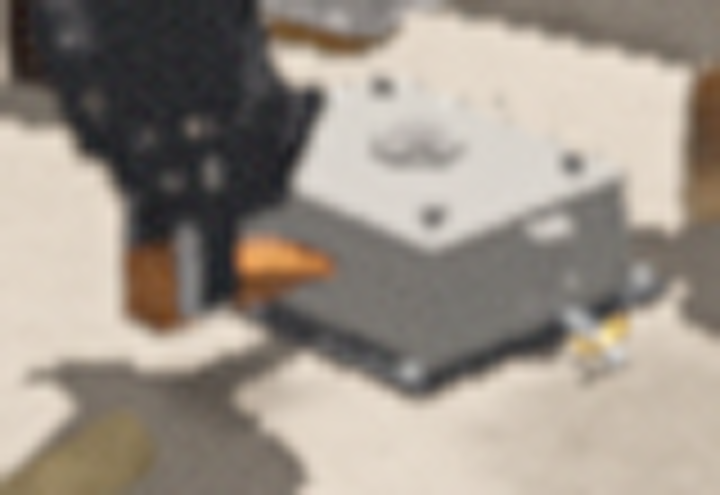

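The tip is in the slot at crop (335,265). Floor contact came at TCP z 29.2, against an expected 29.7. I'll ease off the floor slightly and advance in small steps, logging force and the cover-edge shift in the scene view.

```bash
cat >> h.py <<'E'
at=lambda e,z:[*(FM-(70-e)*u(MY)),z]
ua,vv=np.r_[u(MY),0],np.r_[u(MY+90),0]
def lip(y,d,z=54):  # point on cover front top edge, opened by d mm at front
    return np.r_[FM,z]+y*vv+np.array([0,0,d*1.0])-ua*d*(z-32)/105*-1
A,B=proj('scene',[lip(-10,0),lip(-62,0)])
def lipshift(img):
    nn=np.array([-(B-A)[1],(B-A)[0]]);nn/=np.linalg.norm(nn)
    p,d,r=edge(img,A,B,half=3,trim=.05,n=60)
    mid=(A+B)/2;m=np.array([-d[1],d[0]]);m*=np.sign(m@nn)
    return float((p-mid)@m),r
def mmpp():
    nn=np.array([-(B-A)[1],(B-A)[0]]);nn/=np.linalg.norm(nn)
    q=proj('scene',[lip(-36,0),lip(-36,3)]);return float((q[1]-q[0])@nn)/3
def force(n=6):
    F=[]
    for _ in range(n):
        robot.hold(.02);F.append(robot.get_obs()['wrist_force'])
    F=np.mean(F,0);return np.array([F@ua,F@vv,F[2]])
E
python3 - <<'E'
from h import *
print('px/mm',mmpp(),'base',[lipshift(cv2.imread(f'pics/scene{i}.png')) for i in(2,3)])
robot.servo_line(at(10,29.6),speed=5);robot.hold(.1);print('f',force().round(2))
for e in(13,15,16,17,18,19,20,21,22):
    c=robot.servo_line(at(e,29.6),speed=10,contact_N=8);robot.hold(.1);f=force()
    im=robot.capture('scene')
    print(e,c,f.round(2),np.round(lipshift(im),2),robot.get_obs()['grip_width'].round(4),robot.get_obs()['eef_pos'].round(2))
    if c: break
cv2.imwrite('pics/scene4.png',im);print(robot.get_obs()['t'])
E
```

```text
px/mm -0.29961539969336964 base [(0.23313767253666323, np.float64(0.0487212167329903)), (0.2357417175625682, np.float64(0.0550801369476751))]
f [0.48 0.14 2.74]Traceback (most recent call last):
  File "<stdin>", line 7, in <module>
AttributeError: 'float' object has no attribute 'round'
```

Run:
```python
from h import *
for e in(15,16,17,18,19,20,21,22):
    c=robot.servo_line(at(e,29.6),speed=10,contact_N=8);robot.hold(.1);f=force()
    im=robot.capture('scene');s=lipshift(im);o=robot.get_obs()
    print(e,c,f.round(2),'open mm',round((s[0]-.235)/-.2996,2),round(o['grip_width'],4),o['eef_pos'].round(2))
    if c or s[0]<.235-.9: break
cv2.imwrite('pics/scene4.png',im);print(robot.get_obs()['t'])
```

```text
15 False [ 0.48 -0.19  1.91] open mm -0.03 0.2683 [484.63   5.17  29.6 ]
16 False [-0.37 -0.29  2.6 ] open mm 0.0 0.2703 [485.36   4.89  29.59]
17 False [-2.46 -0.06  3.58] open mm -0.05 0.2674 [486.1    4.65  29.57]
18 False [-5.41 -0.16  4.95] open mm 0.02 0.2703 [486.62   4.46  29.49]
19 False [-5.32 -0.09  5.64] open mm 0.25 0.2713 [487.38   4.23  29.48]
20 False [-5.69 -0.09  5.78] open mm 0.48 0.267 [488.24   3.97  29.48]
21 False [-6.11  0.12  5.83] open mm 0.79 0.2659 [489.19   3.72  29.49]
22 False [-6.13 -0.22  6.13] open mm 1.06 0.2665 [490.14   3.44  29.48]
17.4167
```

Contact came at about 17 mm, as expected, and the cover now rises with each step under a gentle axial force of about 6 N. Continuing to about 3 mm.

Run:
```python
from h import *
for e in(23.5,25,26.5,28,29,30):
    c=robot.servo_line(at(e,29.6),speed=8,contact_N=8);robot.hold(.1);f=force()
    im=robot.capture('scene');s=lipshift(im);o=robot.get_obs();d=(s[0]-.235)/-.2996
    print(e,c,f.round(2),'open mm',round(d,2),o['eef_pos'].round(2))
    if c or d>2.9: break
robot.hold(.5);print(force().round(2))
im=robot.capture('scene');print('settled',(lipshift(im)[0]-.235)/-.2996)
cv2.imwrite('pics/scene5.png',im);print(robot.get_obs()['t'])
cv2.imwrite('pics/v5.png',cv2.resize(im[170:225,255:335],None,fx=9,fy=9,interpolation=cv2.INTER_CUBIC))
```

```text
23.5 False [-6.2  -0.19  6.  ] open mm 1.41 [491.62   3.08  29.49]
25 False [-6.29 -0.24  6.57] open mm 1.85 [493.09   2.69  29.5 ]
26.5 False [-5.98 -0.11  6.76] open mm 2.39 [494.51   2.32  29.51]
28 False [-6.38 -0.38  6.72] open mm 2.66 [495.98   1.94  29.52]
29 False [-6.59 -0.06  6.88] open mm 2.9 [496.87   1.71  29.52]
[-6.43  0.02  6.83]
settled 2.933459409261061
20.9583
```

View pics/v5.png

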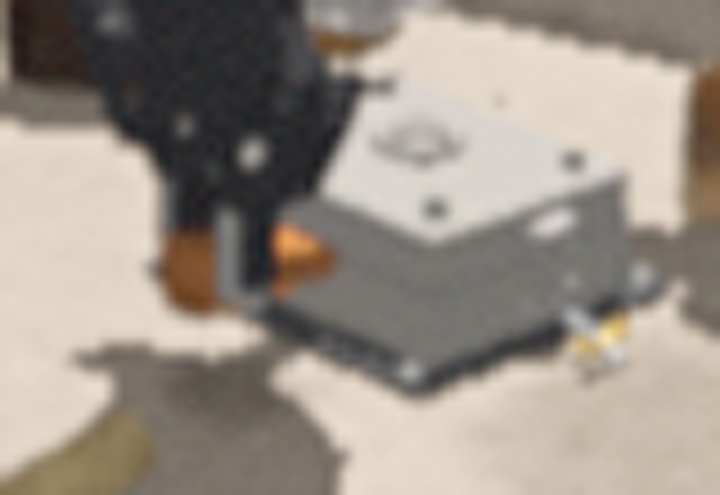

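The image gives 2.9 mm open and the travel past contact gives about 3.2 mm, so they agree. The wedge is level in the slot and the gripper is clear of the mould. Last step is a quick check that the bystanders haven't moved, then I hand in.

Run:
```python
from h import *
t=robot.capture('top');a=cv2.imread('pics/top0.png')
d=cv2.absdiff(t,a).max(2)
for n,(x,y,r) in dict(third=(405,165,14),vial=(461,216,8),block=(416,211,14),tweez=(417,258,30),tube=(274,249,12),charcoal=(187,163,8)).items():
    print(n,int(np.median(d[y-r:y+r,x-r:x+r])),float((d[y-r:y+r,x-r:x+r]>40).mean().round(2)))
cv2.imwrite('pics/top5.png',t)
o=robot.get_obs();print(o['grip_width'],o['t']);robot.sign_off()
```

```text
third 20 0.0
vial 25 0.05
block 28 0.0
tweez 28 0.0
tube 89 0.68
charcoal 23 0.0
0.27223860440793096 21.0083
the job is handed in; nothing more can be done
```

View pics/top5.png

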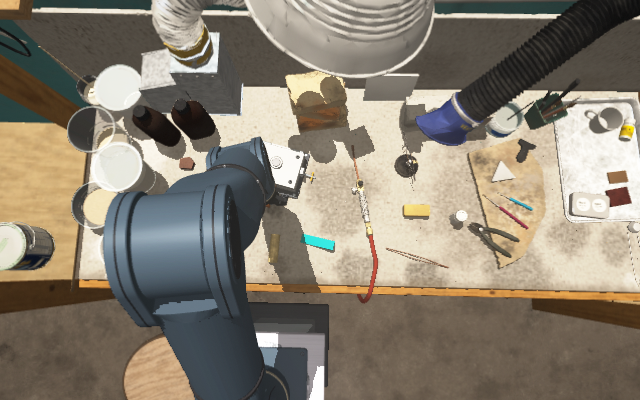

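I gripped the orange-brown hardwood wedge near its heel, slid its point level into the mould's front slot and eased it in until the cover lifted. I handed the job in at 21 s, still holding the wedge; the hand-in reports no verdict.

- **Opening:** the cover edge measured 2.9 mm open at the front in the scene view. The wedge's travel past first contact gives about 3.2 mm, so the two agree.
- **Position and force:** the point is about 28 mm inside the slot. The wrist force was about 6.4 N along the push and 6.8 N upward, well below the 20 N limit on the wedge. I did not measure the contact between wedge and mould separately.
- **Gripper:** in the last scene picture the wedge looked level and the fingers were clear of the mould.
- **Bystanders:** five of the six showed no change in the top view. The brass tube failed the brightness check (68 % of its pixels changed) because it now lies in the arm's shadow. In the picture it still appears to be in its place, at about (274,249).
- **Failed along the way:** my first colour-mask fit of the mould was wrong, so I replaced it with edge fits. One script also stopped on a print error partway through the insertion, with no effect on the scene.

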